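Record a specimen jar's weight at the scale terminal

ROBOT

A 6-joint arm with a two-finger parallel gripper is mounted at the origin on the work surface. World frame = base frame: x ahead of the robot, y to its left, z up, the work surface at z = 0. Lengths are in m, angles in rad, forces in N, time in s.
With the tool pointing down it reaches from about 0.35 to 1 m from the base axis. Payload 7.1 kg.
Tool frame: the origin (TCP) lies midway between the tips of the shut fingers; the grasp point (between the pads) lies behind it (arm.grip_point_offset is the z of the grasp point in the tool frame, in m); z points along the fingers, y is the line along which they close (so a half turn about z gives the same grasp; the last joint's range is limited). The gripper opens to 85 mm and grips with 20 to 120 N. Pads are 22 mm wide; open, the fingers measure 114 mm over their backs; the gripper's body (76 mm by 85 mm) begins 54 mm behind the grasp point. The pads swing forward as they close: fully open they stand 13 mm farther back than shut.
Start: joints at [1.306, 0.423, 1.63, -0, 1.089, -0.019], TCP at [0.152, 0.606, 0.231] pointing down, gripper open.
Joint ranges: [-3, 3], [-0.9, 2.11], [0.09, 2.58], [-1.31, 4.45], [0.11, 2.69], [-2.54, 2.54]. Speed limits (rad/s): [2.39, 2.39, 3.01, 3.14, 3.14, 3.14].

INTERFACE

Orientations are given as a unit quaternion [x, y, z, w].
In Python, from rig import observe, optics, arm gives the robot as it stands.
- The arm moves only by the shell command python3 -m handwheel 'ROWS' [FORCE]. ROWS is JSON, a list of rows, each an object with "translation": the shift along the tool's x, y, z in mm, a list of three; "rotation": the turn, a rotation vector about the tool's x, y, z in rad, a list of three; "fingers": the opening, from -1 (shut) to 1 (fully open). A call has 1 to 20 rows; each row shifts and turns the commanded pose from where the row before left it, along the tool's axes as they then stand; what a row does not reach is not made up. A row lasts 1/8 s, in which the tool goes at most 62.5 mm and 10.7 degrees, less where a joint would pass 70% of its speed; a pose out of reach is approached as far as the arm can. A call with a gripper value outside its range is refused whole. The fingers move at their own pace and stop on an object; FORCE is the grip in N (left out, the last holds). Time passes only in rows, so rows that do not move let the fingers close. It gives the time, the measured TCP pose, the force, the opening and the grip force at its end, in the units of the state.
- observe(): the state, without advancing time (a new reading comes with each control period).
- optics.read_camera(name): name is "scene" or "top" or "wrist"; returns a dict with "pixels" (384x512x3 uint8, blue, green, red), "K" (3x3 intrinsics, pixels), "D" ([k1, k2, p1, p2, k3] as OpenCV has them; the pictures are not rectified), "cam_to_world" (4x4, takes a point from camera to world coordinates); the wrist camera has in their place "T_tool_cam" (4x4, takes a point from camera to tool coordinates, whose origin is the TCP and whose axes are the flange's). Camera axes: x right, y down, z forward; pixel columns grow to the right and rows downward; lengths in m; the calibration is good to about 2 mm. A picture is of the moment at which its call begins: read the wrist's pose just before it. There is no depth.
- arm.finish_job(): hands the job in; it is judged then, once.
The state is a dict: "t": time; "joint_pos": joint angles; "qvel": joint speeds; "joint_efforts": joint torques, N m; "tcp_pos": TCP position; "tool_rot": TCP orientation; "force": force on the tool from outside, world axes, zero at the start; "torque": the same for the moment, N m; "finger_gap": opening from 0.0 (shut) to 1.0 (fully open); "grasp_force": force on a finger pad.
Only numpy, scipy, OpenCV 4.12 (cv2) and the standard library are available. Lean on these libraries where they do the work, as an engineer would, in place of code of your own. Each camera call takes 0.05 s, during which the arm holds its last target. There are 200 camera calls.

TASK

A specimen jar stands on the scale: record its weight at the white terminal, pressing with the tips of the closed fingers and grasping nothing. Press the raised end of the rocker until it tips right over (terminal on), then push the long bar key all the way down so that it stays in (reading held), then press the round key all the way down and let it come back up (record printed). Press them only in that order, do not press the square key, leave the jars and the mug standing where they are, and finish clear of everything.

Things in the scene. Friction and masses are not known exactly. Their poses are not given: they have to be found in the camera images.
- terminal: White flat-topped scale terminal, fixed, 160 (x) x 310 (y) x 55 mm high. Origin: centre of its underside on the bench; x points to its far side (dark flush display strip), z up. On its top, in a row at x = -30 mm and y = -105, -35, 35 and 105 mm, stand four plain white keys on black 72 x 58 mm bezels (4 mm thick), none higher than 25 mm above the top; which key is in which place varies.
- rocker_press (a point): Press point on the upper face of the rocker's near (-x) half, 18 mm from its pivot; moves with it. V-shaped seesaw paddle, 60 mm (terminal x) x 28 mm, pivot along y at its middle, 67 mm above the bench. Off: near half raised, sloped 0.4 rad (point 74 mm above bench), far half level. On: near half level (point at 67 mm), far half up. Takes about 3.5 N, stays where left.
- rocker (a joint): Rocker angle, rad: starts near -0.2 (off: near end up), 0.2 when tipped right over (on: near end down); friction holds it.
- bar_top (a point): Centre of the top of the long bar key, 56 mm along the terminal's x by 18 mm wide, top 70 mm above the bench when up; it moves with the key. Goes straight down 7 mm against about 4 N of friction and stays down.
- bar_key (a joint): How far the bar key is pressed, m: 0 up, 0.007 fully down (in).
- round_top (a point): Centre of the top of the round key, 32 mm across, top 70 mm above the bench when up; moves with the key. Goes straight down 6 mm against a spring (1.8 N at first, 6 N fully down) and springs back.
- round_key (a joint): How far the round key is pressed, m: 0 up, 0.006 fully down.
- square_top (a point): Centre of the top of the square key, 30 x 30 mm, top 70 mm above the bench when up; same travel and spring as the round key. Not to be pressed.
- square_key (a joint): How far the square key is pressed, m: 0 up, 0.006 fully down.
- sample_jar: Square brown specimen jar with a black lid, 64 x 64 x 95 mm, loose, standing on the scale (a grey 210 x 210 mm platform, 50 mm high, centred about 340 mm to the terminal's +y side). Origin at the centre of its underside. Leave alone.
- spare_jar: Square olive specimen jar with a black lid, 56 x 56 x 80 mm, loose on the bench beyond the terminal's far side. Origin at the centre of its underside. Leave alone.
- mug: Blue mug, 76 mm across, 75 mm high, handle on its y side, loose on the bench on the terminal's -y side. Origin at the centre of its underside. Leave alone.

How it is judged:
By the outcome, as a careful person would: the job done as asked, in the order asked, and still so for the second after the job is handed in, with the robot touching nothing.
It also fails if it takes over 40 s, if anything falls off the work surface, if the arm or the gripper's body presses on something with over 40 N, if the wrist force passes 120 N, or if a joint passes its speed limit or range.

## Working session

There is one attempt and no reset: what is moved stays moved. The work goes in short steps, Python scripts to look and compute and a shell command to move; the robot and the scene stay as the last step left them, time stands still between calls to the robot, and variables do not carry over. Pictures are saved under pics/ and viewed, at most 10 in all, crops included, and the job is handed in when it is done.

```bash
mkdir -p pics; python3 - <<'E'
from rig import observe, optics, arm
import cv2,numpy as np
s=observe();print({k:np.round(v,3) for k,v in s.items()})
for n in("scene","top"):
    c=optics.read_camera(n);cv2.imwrite(f"pics/{n}0.png",c["pixels"]);print(n,np.round(c["K"],1).tolist(),np.round(c["D"],3),np.round(c["cam_to_world"],3).tolist())
a=[cv2.imread(f"pics/{n}0.png") for n in("scene","top")]
E
```

```text
{'t': np.float64(0.0), 'joint_pos': array([ 1.306,  0.424,  1.631, -0.   ,  1.089, -0.019]), 'qvel': array([ 0.001, -0.   ,  0.   ,  0.001,  0.001,  0.002]), 'joint_efforts': array([-1.0000e-03, -5.5740e+01, -2.8174e+01,  0.0000e+00,  7.0000e-03,
        0.0000e+00]), 'tcp_pos': array([0.152, 0.606, 0.231]), 'tool_rot': array([ 0.123,  0.992, -0.001, -0.   ]), 'force': array([ 0.312, -0.303, -0.022]), 'torque': array([-0.032,  0.042,  0.022]), 'grasp_force': np.float64(0.0), 'finger_gap': np.float64(0.998)}
scene [[450.2, 0.0, 255.1], [0.0, 450.2, 196.6], [0.0, 0.0, 1.0]] [-0.075  0.     0.     0.     0.   ] [[0.383, 0.598, -0.704, 1.41], [0.924, -0.255, 0.287, -0.328], [-0.008, -0.76, -0.65, 0.837], [0.0, 0.0, 0.0, 1.0]]
top [[383.5, 0.0, 251.6], [0.0, 383.5, 193.2], [0.0, 0.0, 1.0]] [-0.129  0.     0.     0.     0.   ] [[0.012, -0.994, 0.108, 0.47], [-1.0, -0.013, 0.0, 0.032], [0.001, -0.108, -0.994, 1.127], [0.0, 0.0, 0.0, 1.0]]
```

View pics/top0.png

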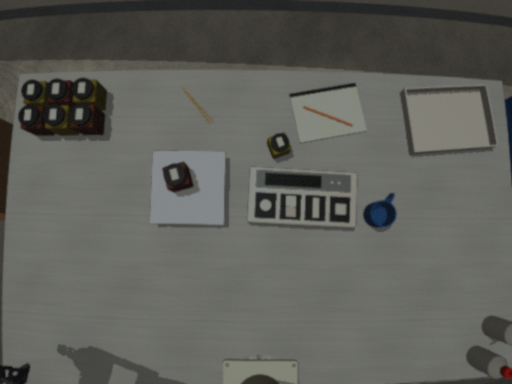

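View pics/scene0.png

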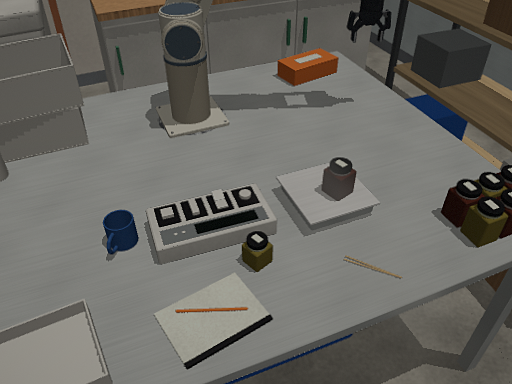

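The top view shows the terminal centred near (302,198). The keys, from +y to -y, are round (265,206), rocker (291,206), bar (316,208) and square (341,209). The scene view agrees, with the mug at (380,214), the spare jar at (279,146) and the sample jar on the scale at (178,177).

```bash
cat > h.py <<'E'
import numpy as np,cv2
from rig import observe,optics,arm
from scipy.spatial.transform import Rotation as R
def cast(uv,K,D,T,z):
    p=cv2.undistortPoints(np.float64(uv).reshape(-1,1,2),np.array(K),np.array(D)).reshape(-1,2)
    d=np.c_[p,np.ones(len(p))]@T[:3,:3].T
    return T[:3,3]+d*((z-T[2,3])/d[:,2])[:,None]
def blobs(mask,lo,hi):
    cs,_=cv2.findContours(mask.astype(np.uint8),cv2.RETR_EXTERNAL,cv2.CHAIN_APPROX_NONE)
    return [c for c in cs if lo<cv2.contourArea(c)<hi]
def tr(p): # world -> offset in tool axes, mm
    s=observe();return 1000*R.from_quat(s["tool_rot"]).inv().apply(np.array(p)-s["tcp_pos"])
E
python3 - <<'E'
from h import *
c=optics.read_camera("top");im=c["pixels"];T=np.array(c["cam_to_world"])
g=cv2.cvtColor(im,cv2.COLOR_BGR2GRAY)
m=np.zeros_like(g);m[165:232,245:362]=1
B=[]
for b in blobs((g<60)&(m>0),100,2000):
    r=cv2.minAreaRect(b);w=cast(r[0],c["K"],c["D"],T,.059)[0];bx=cast(cv2.boxPoints(r),c["K"],c["D"],T,.059)
    print(np.round(r[0],1),np.round(w,4),[round(float(np.linalg.norm(bx[i]-bx[i+1])),3) for i in(0,1)])
    if 190<r[0][1]:B.append(w)
B=np.array(sorted(B,key=lambda w:w[1]));d=B[-1]-B[0];print("yaw",np.arctan2(-d[0],d[1]),np.diff(B,axis=0),B.mean(0))
E
```

```text
[339.2 209.1] [ 0.544  -0.2142  0.059 ] [0.068, 0.054]
[314.5 208. ] [ 0.5463 -0.1443  0.059 ] [0.054, 0.067]
[290.  206.5] [ 0.5498 -0.0754  0.059 ] [0.068, 0.054]
[265.  205.1] [ 0.5527 -0.0057  0.059 ] [0.068, 0.054]
[292.9 179.9] [ 0.6248 -0.0836  0.059 ] [0.036, 0.16]
yaw -0.04174506228946765 [[0.00231473 0.06993048 0.        ]
 [0.0035013  0.06882445 0.        ]
 [0.00289474 0.06978958 0.        ]] [ 0.54822263 -0.10989377  0.059     ]
```

```bash
python3 -m handwheel '[{"translation":[0,0,0],"rotation":[0,0,-0.102],"fingers":-1},{"translation":[0,0,0],"rotation":[0,0,-0.102],"fingers":-1},{"translation":[-24,-39,0],"rotation":[0,0,0],"fingers":-1},{"translation":[-24,-39,0],"rotation":[0,0,0],"fingers":-1},{"translation":[-24,-39,0],"rotation":[0,0,0],"fingers":-1},{"translation":[-24,-39,0],"rotation":[0,0,0],"fingers":-1},{"translation":[-24,-39,0],"rotation":[0,0,0],"fingers":-1},{"translation":[-24,-39,0],"rotation":[0,0,0],"fingers":-1},{"translation":[-24,-39,0],"rotation":[0,0,0],"fingers":-1},{"translation":[-24,-39,0],"rotation":[0,0,0],"fingers":-1},{"translation":[-24,-39,0],"rotation":[0,0,0],"fingers":-1},{"translation":[-24,-39,0],"rotation":[0,0,0],"fingers":-1},{"translation":[-24,-39,0],"rotation":[0,0,0],"fingers":-1},{"translation":[-24,-39,0],"rotation":[0,0,0],"fingers":-1},{"translation":[-24,-39,0],"rotation":[0,0,0],"fingers":-1},{"translation":[-24,-39,0],"rotation":[0,0,0],"fingers":-1},{"translation":[-24,-39,0],"rotation":[0,0,0],"fingers":-1},{"translation":[-24,-39,0],"rotation":[0,0,0],"fingers":-1},{"translation":[-24,-40,0],"rotation":[0,0,0],"fingers":-1},{"translation":[0,0,0],"rotation":[0,0,0],"fingers":-1}]'
python3 - <<'E'
from h import *
s=observe();c=optics.read_camera("wrist");cv2.imwrite("pics/w1.png",c["pixels"])
print(s["tcp_pos"],s["tool_rot"],s["finger_gap"],np.round(c["T_tool_cam"],3).tolist())
E
```

```text
t: 2.65
tcp_pos: [0.5331, -0.0766, 0.2311]
tool_rot: [0.023, 1.0, -0.0, 0.0]
force: [0.2, 0.5, 0.7]
finger_gap: 0.002
grasp_force: 0.0
[ 0.53310431 -0.07661218  0.23111658] [ 2.25211722e-02  9.99746302e-01 -1.96136059e-04  2.98852061e-04] 0.0016048795755100322 [[-0.001, -0.947, -0.32, 0.082], [1.0, -0.001, 0.001, 0.0], [-0.001, -0.32, 0.947, -0.142], [0.0, 0.0, 0.0, 1.0]]
```

View pics/w1.png

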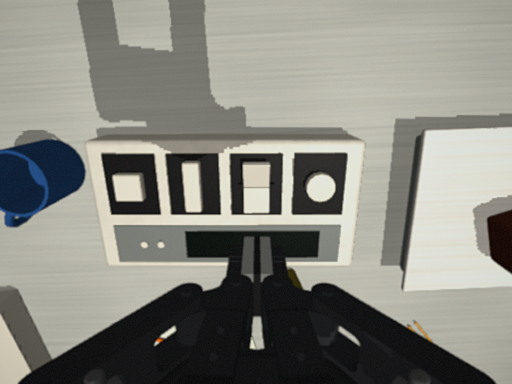

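The wrist view confirms the order, with image up being the robot side: square (128,187), bar (192,186), rocker (256,188) and round (320,187). I'll refine the positions from this nearer view.

```bash
python3 - <<'E'
from h import *
s=observe();c=optics.read_camera("wrist");im=c["pixels"]
Tt=np.eye(4);Tt[:3,:3]=R.from_quat(s["tool_rot"]).as_matrix();Tt[:3,3]=s["tcp_pos"];T=Tt@np.array(c["T_tool_cam"])
g=cv2.cvtColor(im,cv2.COLOR_BGR2GRAY);m=np.zeros_like(g);m[145:222,95:355]=1
B=[]
for b in blobs((g<60)&(m>0),1500,6000):
    w=cast(cv2.boxPoints(cv2.minAreaRect(b)),c["K"],c["D"],T,.059);B.append(w.mean(0))
    print("bezel",np.round(w.mean(0),4),[round(float(np.linalg.norm(w[i]-w[i+1])),4) for i in(0,1)])
    x,y,W,H=cv2.boundingRect(b);k=np.zeros_like(m);k[y+3:y+H-3,x+3:x+W-3]=1
    for t in blobs((g>90)&(k>0),200,3000):
        w=cast(cv2.boxPoints(cv2.minAreaRect(t)),c["K"],c["D"],T,.070);print("  key",np.round(w.mean(0),4),[round(float(np.linalg.norm(w[i]-w[i+1])),4) for i in(0,1)])
B=np.array(sorted(B,key=lambda w:w[1]));d=B[-1]-B[0];yaw=np.arctan2(-d[0],d[1]);M=B.mean(0);print("yaw",yaw,M)
ex=np.array([np.cos(yaw),np.sin(yaw),0]);ey=np.array([-ex[1],ex[0],0])
for n,v,z in(("rocker",M+35*.001*ey-.018*ex,.074),("bar",M-.035*ey,.07),("round",M+.105*ey,.07)):
    v=v.copy();v[2]=z;print(n,np.round(v,4),np.round(tr(v),1))
E
```

```text
bezel [ 0.5517 -0.0076  0.059 ] [0.0706, 0.0554]
  key [ 0.5521 -0.0082  0.07  ] [0.0316, 0.0317]
bezel [ 0.5453 -0.1479  0.059 ] [0.0552, 0.0708]
  key [ 0.5443 -0.1469  0.07  ] [0.0191, 0.0552]
bezel [ 0.5421 -0.2176  0.059 ] [0.056, 0.075]
  key [ 0.5421 -0.2161  0.07  ] [0.0332, 0.0309]
yaw -0.045493104046902245 [ 0.54639005 -0.124346    0.059     ]
rocker [ 0.53   -0.0886  0.074 ] [  0.6 -14.4 156.8]
bar [ 0.5448 -0.1593  0.07  ] [-17.3 -84.4 160.8]
round [ 0.5512 -0.0195  0.07  ] [-17.6  55.6 160.8]
```

```bash
python3 -m handwheel '[{"translation":[4,0,40],"rotation":[0,0,0],"fingers":-1},{"translation":[0,0,40],"rotation":[0,0,0],"fingers":-1},{"translation":[0,0,40],"rotation":[0,0,0],"fingers":-1},{"translation":[0,0,26],"rotation":[0,0,0],"fingers":-1},{"translation":[0,0,5],"rotation":[0,0,0],"fingers":-1},{"translation":[0,0,5],"rotation":[0,0,0],"fingers":-1},{"translation":[0,0,3],"rotation":[0,0,0],"fingers":-1},{"translation":[0,0,3],"rotation":[0,0,0],"fingers":-1},{"translation":[0,0,0],"rotation":[0,0,0],"fingers":-1}]'
```

```text
t: 3.88
tcp_pos: [0.5285, -0.0742, 0.0697]
tool_rot: [0.021, 1.0, -0.0, 0.001]
force: [-0.7, 1.0, 1.4]
finger_gap: -0.001
grasp_force: 0.7
```

```bash
python3 -m handwheel '[{"translation":[0,-2,2],"rotation":[0,0,0],"fingers":-1},{"translation":[0,0,1],"rotation":[0,0,0],"fingers":-1},{"translation":[0,0,1],"rotation":[0,0,0],"fingers":-1},{"translation":[0,0,0],"rotation":[0,0,0],"fingers":-1}]'
```

```text
t: 4.38
tcp_pos: [0.5286, -0.0764, 0.0669]
tool_rot: [0.021, 1.0, -0.0, 0.001]
force: [-5.1, 1.9, 18.4]
finger_gap: 0.001
grasp_force: 9.5
```

At 66.9 mm it reads 18 N, which is the rocker's end stop. I'll retract and look.

```bash
python3 -m handwheel '[{"translation":[0,0,-30],"rotation":[0,0,0],"fingers":-1},{"translation":[0,0,-40],"rotation":[0,0,0],"fingers":-1},{"translation":[-7,-36,-20],"rotation":[0,0,0],"fingers":-1},{"translation":[-7,-36,0],"rotation":[0,0,0],"fingers":-1},{"translation":[0,0,0],"rotation":[0,0,0],"fingers":-1}]'
python3 - <<'E'
from h import *
c=optics.read_camera("wrist");cv2.imwrite("pics/w2.png",c["pixels"])
print(tr([.5448,-.147,.07]))
E
```

```text
t: 5.0
tcp_pos: [0.5394, -0.1508, 0.1556]
tool_rot: [0.022, 1.0, -0.0, 0.001]
force: [-1.0, 0.4, -0.9]
finger_gap: -0.001
grasp_force: 0.0
[-5.98176559  2.82410791 85.13099904]
```

View pics/w2.png

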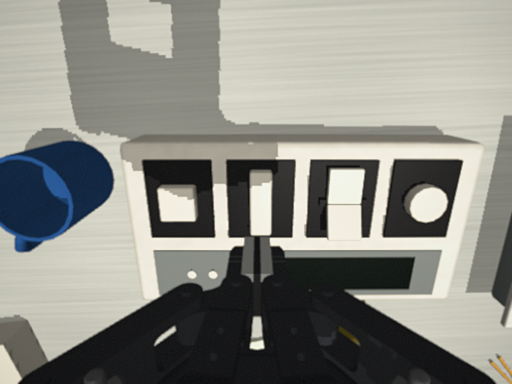

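The wrist view shows the rocker tipped: its near half (345,185) is now bright and level, and the far half (345,222) is up. The bar is at (261,203), and I'll press it next.

```bash
python3 -m handwheel '[{"translation":[-5,3,40],"rotation":[0,0,0],"fingers":-1},{"translation":[0,0,36],"rotation":[0,0,0],"fingers":-1},{"translation":[0,0,5],"rotation":[0,0,0],"fingers":-1},{"translation":[0,0,4],"rotation":[0,0,0],"fingers":-1},{"translation":[0,0,3],"rotation":[0,0,0],"fingers":-1},{"translation":[0,0,2],"rotation":[0,0,0],"fingers":-1},{"translation":[0,0,0],"rotation":[0,0,0],"fingers":-1}]'
```

```text
t: 5.92
tcp_pos: [0.5445, -0.1458, 0.066]
tool_rot: [0.021, 1.0, -0.0, 0.001]
force: [0.3, 2.5, 3.4]
finger_gap: -0.002
grasp_force: 1.9
```

```bash
python3 -m handwheel '[{"translation":[0,0,2],"rotation":[0,0,0],"fingers":-1},{"translation":[0,0,1],"rotation":[0,0,0],"fingers":-1},{"translation":[0,0,1],"rotation":[0,0,0],"fingers":-1},{"translation":[0,0,0],"rotation":[0,0,0],"fingers":-1}]'
```

```text
t: 6.42
tcp_pos: [0.5446, -0.1459, 0.0628]
tool_rot: [0.021, 1.0, -0.0, 0.001]
force: [-2.9, 4.9, 17.3]
finger_gap: 0.002
grasp_force: 9.0
```

It bottomed at 62.8 mm with 17 N. Next I'll lift and go above the round key.

```bash
python3 -m handwheel '[{"translation":[0,0,-30],"rotation":[0,0,0],"fingers":-1},{"translation":[0,0,-50],"rotation":[0,0,0],"fingers":-1},{"translation":[0,46,-10],"rotation":[0,0,0],"fingers":-1},{"translation":[0,46,0],"rotation":[0,0,0],"fingers":-1},{"translation":[-1,46,0],"rotation":[0,0,0],"fingers":-1},{"translation":[0,0,0],"rotation":[0,0,0],"fingers":-1}]'
python3 - <<'E'
from h import *
c=optics.read_camera("wrist");cv2.imwrite("pics/w3.png",c["pixels"])
print(tr([.552,-.008,.07]))
E
```

```text
t: 7.18
tcp_pos: [0.5508, -0.0058, 0.1511]
tool_rot: [0.019, 1.0, -0.0, 0.0]
force: [-0.5, -0.9, 0.7]
finger_gap: 0.0
grasp_force: 0.0
[-1.3167834  -0.79885231 81.06637079]
```

View pics/w3.png

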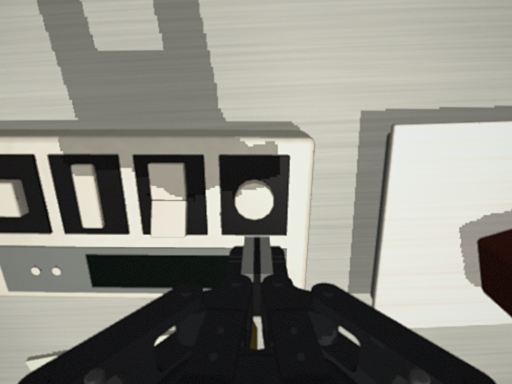

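The round key is straight ahead of the fingers at (254,200), the bar at (88,196) sits low, and the rocker is still over. Now I'll press the round key.

```bash
python3 -m handwheel '[{"translation":[-1,-1,40],"rotation":[0,0,0],"fingers":-1},{"translation":[0,0,33],"rotation":[0,0,0],"fingers":-1},{"translation":[0,0,5],"rotation":[0,0,0],"fingers":-1},{"translation":[0,0,3],"rotation":[0,0,0],"fingers":-1},{"translation":[0,0,3],"rotation":[0,0,0],"fingers":-1},{"translation":[0,0,2],"rotation":[0,0,0],"fingers":-1},{"translation":[0,0,1],"rotation":[0,0,0],"fingers":-1},{"translation":[0,0,1],"rotation":[0,0,0],"fingers":-1},{"translation":[0,0,0],"rotation":[0,0,0],"fingers":-1}]'
```

```text
t: 8.35
tcp_pos: [0.5526, -0.0093, 0.0641]
tool_rot: [0.021, 1.0, -0.0, 0.001]
force: [-0.4, -4.3, 5.8]
finger_gap: -0.001
grasp_force: 3.0
```

Force is 5.8 N at 64.1 mm, so it is not clearly on the stop yet. I'll push slightly more.

```bash
python3 -m handwheel '[{"translation":[0,0,1],"rotation":[0,0,0],"fingers":-1},{"translation":[0,0,1],"rotation":[0,0,0],"fingers":-1},{"translation":[0,0,0],"rotation":[0,0,0],"fingers":-1}]'
```

```text
t: 8.72
tcp_pos: [0.5526, -0.0093, 0.0637]
tool_rot: [0.021, 1.0, -0.0, 0.001]
force: [-5.3, -3.8, 25.3]
finger_gap: 0.002
grasp_force: 12.6
```

It is on the stop at 25 N. Retracting well clear, then a check of the result.

```bash
python3 -m handwheel '[{"translation":[0,0,-20],"rotation":[0,0,0],"fingers":-1},{"translation":[0,0,-40],"rotation":[0,0,0],"fingers":-1},{"translation":[0,0,-40],"rotation":[0,0,0],"fingers":-1},{"translation":[0,-20,-40],"rotation":[0,0,0],"fingers":-1},{"translation":[10,-30,-20],"rotation":[0,0,0],"fingers":-1},{"translation":[10,-20,0],"rotation":[0,0,0],"fingers":-1},{"translation":[0,0,0],"rotation":[0,0,0],"fingers":-1},{"translation":[0,0,0],"rotation":[0,0,0],"fingers":-1}]'
python3 - <<'E'
from h import *
a=optics.read_camera("wrist")["pixels"][110:280,60:400];b=optics.read_camera("scene")["pixels"][150:290,90:410]
cv2.imwrite("pics/e.png",np.vstack([cv2.resize(a,(600,300)),cv2.resize(b,(600,262))]))
E
```

```text
t: 9.72
tcp_pos: [0.5288, -0.0776, 0.2211]
tool_rot: [0.021, 1.0, 0.0, -0.0]
force: [0.3, 0.6, 0.1]
finger_gap: 0.004
grasp_force: 0.0
```

View pics/e.png

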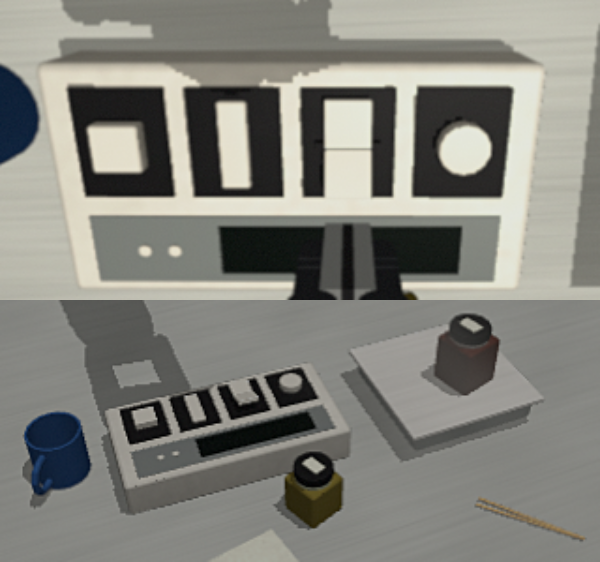

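The check picture shows the rocker on (far half up at (348,172)), the bar in at (233,145), the round key back up at (465,150), and the square key up. The jars and mug are still standing in place.

```bash
python3 -c "from rig import arm; print(arm.finish_job())"
```

```text
the job is handed in; nothing more can be done
None
```

I tipped the rocker on, pushed the bar key in, and pressed the round key, which came back up, in that order; the square key, jars and mug were left alone, the arm ended clear, and the job is handed in at about 10 s.

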